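# Pack the geared motor and fold the carton shut

## Robot

A 7-joint arm with a two-finger parallel gripper is mounted at the origin on the work surface. World frame = base frame: x ahead of the robot, y to its left, z up, the work surface at z = 0. Lengths are in mm, angles in rad, forces in N, time in s.
With the tool pointing down it reaches from about 400 to 900 mm from the base axis. Payload 5.6 kg.
Tool frame: the origin (TCP) lies midway between the tips of the shut fingers; the grasp point (between the pads) lies 19 mm behind it; z points along the fingers, y is the line along which they close (so a half turn about z gives the same grasp; the last joint's range is limited). The gripper opens to 92 mm and grips with 3 to 60 N. Pads are 20 mm wide; open, the fingers measure 128 mm over their backs; the gripper's body (75 mm by 189 mm) begins 69 mm behind the grasp point.
Start: joints at [1.079, 0.468, -0.012, 1.603, 0.006, 1.071, -0.056], TCP at [281.987, -585.656, 214.592] pointing down, gripper open.
Joint ranges: [-2.53, 2.53], [-0.31, 2.02], [-1.57, 1.55], [0.28, 2.44], [-1.29, 4.43], [0.15, 1.84], [-2.92, 2.92]. Speed limits (rad/s): [2.57, 2.57, 3.14, 3.14, 3.14, 3.14, 3.14].

## Interface

Orientations are given as a rotation vector (axis times angle).
In Python, from cell import robot, grip, kin, viewer gives the robot as it stands. Calls block until the motion is done:
- robot.movep(position, orientation): joint-space move of the TCP to a pose.
- robot.servo_line(position, feed=150, rotation=None): straight line of the TCP; rotation=None keeps the orientation; feed is the mean speed in mm/s.
- robot.goto_joints(angles): joint-space move.
- grip(opening, newtons=None): opening from 0.0 (shut) to 1.0 (fully open); newtons is the grip in N (None keeps the last); returns when the fingers have stopped.
- robot.hold(seconds).
- kin.ik(position, orientation): joint angles nearest the present ones, or None.
- robot.observe(): the state.
- viewer.read_camera(name): name is "side" or "top" or "wrist"; returns the picture (480x640x3 uint8, red, green, blue); there is no depth.
- viewer.camera_info(name): a dict with "camera_matrix" (3x3 intrinsics, pixels), "k1" (the pictures are not rectified: a ray, as slopes to the right and down, at radius r is drawn at 1 + k1 r^2 times it, then the intrinsics apply), "R" (3x3) and "t" (3): a world point X has camera coordinates R X + t. Camera axes: x right, y down, z forward; pixel columns grow to the right and rows downward; lengths in mm; the calibration is good to about 2 mm. A picture is of the moment at which its call begins: read the wrist's pose just before it. camera_info takes no time and is no camera call; for the wrist camera it gives the pose at the moment of the call.
A pose or a line that the arm cannot do raises robot.IKError and nothing moves.
- robot.job_done(): hands the job in; it is judged then, once.
Trained networks look in the newest picture that a camera, given by its name, has taken for a name from the list of things; names that differ only in an ending like _2 or _b are one class to them, and where a whole thing is asked for, a point or a joint stands for the part that bears it (a point fixed in the world has none). Each returns a list of dicts, best first, with "confidence" (0 to 1); they miss things now and then, are a little off and sometimes report something else, mostly with a low value. They report only what shows in the picture. A call takes as long as a camera call. They do not tell look-alikes from the thing itself.
- viewer.silhouettes(name, camera): "mask" (480x640 bool, what is visible of it).
- viewer.pinpoint(name, camera): "at" ([x, y, z] in mm, in the coordinates of the camera as it stood for that picture, good to about 4 mm: a listed point, or the origin of a listed thing).
The state is a dict: "t": time; "joints": joint angles; "joint_velocities": joint speeds; "joint_torque": joint torques, N m; "tcp_pos": TCP position; "tcp_rot": TCP orientation; "contact_force": force on the tool from outside, world axes, zero at the start; "wrist_torque": the same for the moment, N m; "grip_width": opening from 0.0 (shut) to 1.0 (fully open); "grip_force": force on a finger pad.
Only numpy, scipy, OpenCV 4.12 (cv2) and the standard library are available. Lean on these libraries where they do the work, as an engineer would, in place of code of your own. Each camera call takes 0.05 s, during which the arm holds its last target. There are 200 camera calls.

## Task

Take the geared motor out of the sloped wooden cradle and stand it gently upright on the floor of the open carton, then let go of it. Then close the carton: fold down both side flaps first (either one first) while the lid flap is still up, and last fold the long lid flap down flat on top of them. Leave the other things on the bench where they are.

Things in the scene. Friction and masses are not known exactly. Their poses are not given: they have to be found in the camera images.
- carton: Fixed brown cardboard carton, open top, paper strip on the wall nearest the robot. Outside 134 (its x) by 190 (its y) by 120 mm high; walls and floor 4 mm. Origin: centre of its underside, z up. The far (+x) wall carries the lid flap, the +y and -y walls the side flaps. Flaps are 4 mm boards on stiff creases: each stays at any angle it is left and swings when pushed with 1 to 2 N at its middle.
- side_flap_left (a joint): Angle of the side flap on the carton's +y wall: 0 = shut, level, pointing inward; pi/2 = upright; more = leaning outward, as it starts (1.7 to 2.2). Range 0 to 2.4. 75 mm long from its hinge, 120 mm wide; when shut its top is 124 mm above the bench. Hinge along the carton's x at y = +95, z = 120 mm. Crease friction 0.03 N m.
- side_flap_right (a joint): The mirror-image side flap on the carton's -y wall: hinge along the carton's x at y = -95, z = 120 mm; 75 mm long, 120 mm wide; 0 = shut, level, pointing inward; pi/2 = upright; more = leaning outward, as it starts (1.7 to 2.2). When shut its top is 124 mm above the bench. Crease friction 0.03 N m.
- lid_flap (a joint): Angle of the lid flap on the carton's far (+x) wall: 0 = shut, level over the side flaps, pointing to the carton's -x; pi/2 = upright; more = leaning outward, as it starts (1.65 to 1.9). Range 0 to 2.4. 135 mm long from its hinge, 190 mm wide; when shut its top is 128 mm above the bench. Hinge along the carton's y at x = +67, z = 124 mm. Crease friction 0.08 N m.
- left_edge (a point): Middle of the free edge of the left (+y) side flap.
- right_edge (a point): Middle of the free edge of the right (-y) side flap.
- lid_edge (a point): Middle of the free edge of the lid flap.
- motor: Loose round geared motor, about 0.4 kg, 50 mm in diameter: aluminium gearbox from 0 to 28 mm, dark steel can to 80, black end cap to 92 (these 49 mm in diameter), brass shaft stub 11 mm thick up to 104 mm. Origin: centre of its flat underside (gearbox end); z along its axis towards the shaft. Starts in the cradle leaning 0.6 rad (34 degrees) from vertical, top towards the robot.
- cradle: Fixed wooden cradle, on the other side (left or right) from the carton. Baseboard 150 (x) by 90 mm (y); origin at bench level at the middle of its near (-x) edge. Its square pocket (54 mm inside, 66 outside, 40 deep) leans 0.6 rad towards its -x, floor centre at x = 95, y = 0, z = 45 mm. The motor stands on that floor and must be drawn out 40 mm along its own axis.
- tape_roll: Bystander: paper tape roll lying flat, 100 mm in diameter, 45 mm high; origin at its underside centre.
- screwdriver: Bystander: screwdriver 190 mm long lying on the bench between the carton and the cradle.
- jar: Bystander: glass jar 64 mm in diameter, 80 mm high; origin at its underside centre.
- mug: Bystander: white mug 76 mm in diameter, 85 mm high; origin at its underside centre.
Mind the look-alikes: they are no part of the job. What is shaped like the motor but green is not meant. Leave any pink look-alike of the carton alone.

How it is judged (in metres and radians):
On the way, in this order (a step that is already met when the one before it is completed fails the run):
1. the motor stands upright on the carton's floor, let go, with all three flaps still open (x of motor in the frame of carton between -0.05 and 0.05 m and y of motor in the frame of carton between -0.08 and 0.08 m and z of motor in the frame of carton between -0.005 and 0.012 m and angle between motor's own z axis and vertical below 0.15 rad and contact force between the fingers and motor below 0.3 N and value of joint each of side_flap_left, side_flap_right, lid_flap above 0.8 rad), for 0.2 s.
2. both side flaps are folded down while the lid flap is still up (value of joint each of side_flap_left, side_flap_right below 0.15 rad and value of joint lid_flap above 0.8 rad), for 0.2 s.
At the end, for the whole second after the job is handed in: The motor stands upright (within 0.15 rad) at rest on the carton's floor (underside within 12 mm of the carton's underside level), both side flaps are within 0.15 rad of shut and the lid flap within 0.12 rad of shut (x of motor in the frame of carton between -0.05 and 0.05 m and y of motor in the frame of carton between -0.08 and 0.08 m and z of motor in the frame of carton between -0.005 and 0.012 m and angle between motor's own z axis and vertical below 0.15 rad and value of joint each of side_flap_left, side_flap_right below 0.15 rad and value of joint lid_flap below 0.12 rad and linear speed of motor below 0.02 m/s); the robot touches nothing.
It fails at once if the motor drops onto the carton's floor (faster than 0.5 m/s within 16 mm of it, as after a fall of over 13 mm) (x of motor in the frame of carton between -0.05 and 0.05 m and y of motor in the frame of carton between -0.08 and 0.08 m and z of motor in the frame of carton below 0.02 m and linear speed of motor above 0.5 m/s).
It fails at once if a bystander is moved more than 20 mm (distance of any of tape_roll, screwdriver, jar, mug from where it was at the start of the episode above 0.02 m).
It also fails if it takes over 72 s, if anything falls off the work surface, if the arm or the gripper's body presses on something with over 40 N, if the wrist force passes 120 N, or if a joint passes its speed limit or range.

## Working session

There is one attempt and no reset: what is moved stays moved. The work goes in short steps, each a Python script; the robot and the scene stay as the last script left them, time stands still between calls to the robot, and variables do not carry over. Pictures are saved under pics/ and viewed, at most 10 in all, crops included, and the job is handed in when it is done.

```bash
ls; mkdir -p pics; cat > h.py <<'E'
import numpy as np, cv2
from cell import robot, grip, kin, viewer
from scipy.spatial.transform import Rotation as Ro
def w(cam,p):
    i=viewer.camera_info(cam); return np.array(i["R"]).T@(np.array(p)-np.array(i["t"]))
def px(cam,X):
    i=viewer.camera_info(cam); c=np.array(i["R"])@np.array(X,float)+np.array(i["t"]); s=c[:2]/c[2]
    s=s*(1+i["k1"]*(s@s)); K=np.array(i["camera_matrix"]); return K[:2,:2]@s+K[:2,2]
def snap(cam,f=None):
    im=viewer.read_camera(cam)
    if f: cv2.imwrite(f,im[:,:,::-1])
    return im
E
python3 - <<'E'
from h import *
np.set_printoptions(precision=1,suppress=True)
a=snap("side","pics/s.png");b=snap("top","pics/t.png")
for c in("side","top"):
    print(c,np.array(viewer.camera_info(c)["R"]).T@-np.array(viewer.camera_info(c)["t"]))
    for n in["carton","motor","cradle","left_edge","right_edge","lid_edge","tape_roll","screwdriver","jar","mug"]:
        for d in viewer.pinpoint(n,c): X=w(c,d["at"]);print(c,n,round(d["confidence"],2),X,px(c,X))
print(robot.observe()["t"])
E
```

```text
pics
side [324.9 848.7 879. ]
side carton 0.95 [ 459.5 -152.9   -1.6] [363.3 240.3]
side carton 0.89 [ 295.2 -369.9    5.4] [439.2 197. ]
side motor 0.91 [778.5 173.8  19.4] [183.4 306.6]
side motor 0.72 [576.7 179.4  46. ] [274.5 319.6]
side cradle 0.75 [478.1 178.3  -0.3] [322.9 344.2]
side left_edge 0.7 [453.7 -13.6 176.5] [358.8 218.6]
side right_edge 0.33 [701.5 391.   -5.9] [174.3 411. ]
side lid_edge 0.83 [ 573.4 -150.   254.2] [318.7 143.2]
side lid_edge 0.7 [ 228.7 -368.5  128.7] [473.1 162.1]
side tape_roll 0.67 [700.3 390.3  -3.2] [174.9 410. ]
side screwdriver 0.59 [448.9  -5.5   3.5] [355.7 281.7]
side screwdriver 0.56 [ 572.9 -148.1  254. ] [318.7 143.8]
side jar 0.85 [696.4  11.   -1.6] [247.9 268.3]
side mug 0.73 [ 704.9 -366.4    2. ] [291.3 175.5]
top [ 297.    -6.9 1228. ]
top carton 0.86 [ 293.5 -374.7   -3. ] [486.  358.5]
top carton 0.71 [ 459.3 -157.5   -1.7] [386.2 284.1]
top motor 0.97 [578.3 182.1  42.1] [234.8 228.6]
top motor 0.62 [774.4 173.7  22.5] [242.4 149.1]
top cradle 0.72 [485.  179.6  -1.7] [237.5 273. ]
top cradle 0.22 [ 704.9 -363.1    3.5] [470.8 179.9]
top left_edge 0.59 [454.6 -14.5 181.7] [323.5 274.2]
top lid_edge 0.97 [ 229.4 -370.7  126.3] [505.4 391.9]
top lid_edge 0.81 [ 569.4 -152.   252.5] [398.  206.9]
top tape_roll 0.95 [695.4 388.8  -2.9] [152.  184.9]
top tape_roll 0.72 [ 572.4 -148.7  252.6] [396.1 205.3]
top screwdriver 0.75 [ 468.6 -276.8  187.7] [459.4 266.3]
top jar 0.73 [697.7   6.    0.2] [314.  183.2]
top mug 0.81 [ 704.5 -363.4   -0.4] [470.5 180.5]
1.1
```

View pics/s.png

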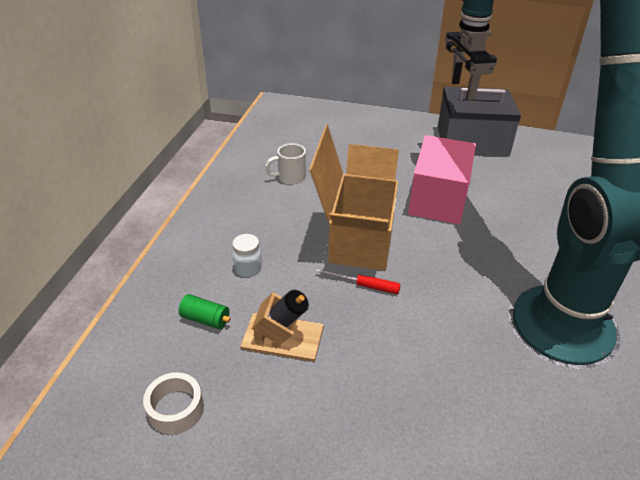

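View pics/t.png

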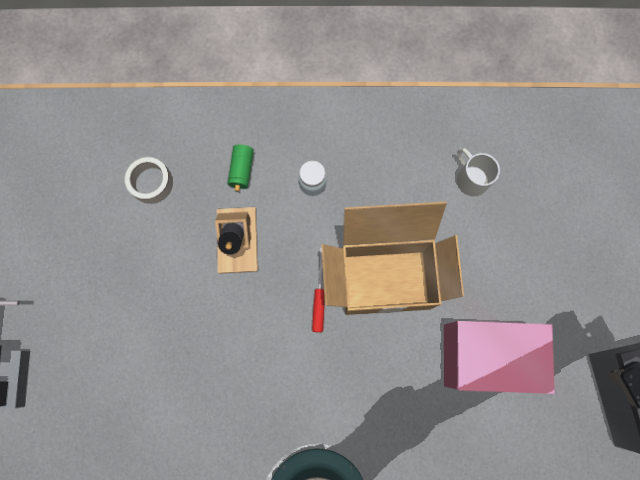

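Candidates for the motor:
- Dark motor in the cradle: top (231,238), side (290,305). This is the one, from its black cap and the cradle.
- Green cylinder: top (240,165), side (205,310). Not this one.

Candidates for the carton:
- Open brown carton: top (388,276). This is the one.
- Pink shut box: top (498,357). Leave it alone.

I'll go to a hover pose, take a wrist view for the close check, and estimate the yaws.

```bash
cat >> h.py <<'E'
def tool(z,y):
    z=np.array(z,float);z/=np.linalg.norm(z);y=np.array(y,float);y-=z*(y@z);y/=np.linalg.norm(y)
    return Ro.from_matrix(np.c_[np.cross(y,z),y,z]).as_rotvec()
def motor_rot(psi,sg): 
    return tool([np.sin(.6)*np.cos(psi),np.sin(.6)*np.sin(psi),-np.cos(.6)],[-sg*np.sin(psi),sg*np.cos(psi),0])
def seg(n,cam,near):
    ds=viewer.silhouettes(n,cam)
    return min(ds,key=lambda d:np.hypot(*(np.argwhere(d["mask"]).mean(0)[::-1]-near)))["mask"]
E
python3 - <<'E'
from h import *
np.set_printoptions(precision=2,suppress=True)
o=robot.observe();R=Ro.from_rotvec(o["tcp_rot"]).as_matrix();print(R)
snap("top")
m=seg("cradle","top",(237,240)); 
# table-plane yaw of the cradle from its base: rectify mask to z=12 plane
i=viewer.camera_info("top");K=np.array(i["camera_matrix"]);Rc=np.array(i["R"]);t=np.array(i["t"]);C=-Rc.T@t
def plane(uv,z):
    n=cv2.undistortPoints(np.array(uv,float).reshape(-1,1,2),K,np.array([i["k1"],0,0,0.]))[:,0]
    d=np.c_[n,np.ones(len(n))]@Rc; return C+d*((z-C[2])/d[:,2])[:,None]
for n,nr,z in(("cradle",(237,240),12),("carton",(388,276),120)):
    m=seg(n,"top",nr).astype(np.uint8);c=max(cv2.findContours(m,0,1)[0],key=cv2.contourArea).reshape(-1,2)
    P=plane(c,z)[:,:2].astype(np.float32);print(n,cv2.minAreaRect(P),P.min(0),P.max(0))
# rim lines from image: rear wall top & front wall top
print(plane([(345,244),(437,241),(345,307),(439,306)],120))
sg=1 if R[1,1]>0 else -1
robot.servo_line([o["tcp_pos"][0],o["tcp_pos"][1],430],400)
a=np.array([-np.sin(.6),0,np.cos(.6)])
for s in(1,-1): print(s,kin.ik(np.array([577,181,44])+a*57,motor_rot(.02,s)),kin.ik([459,-155,61],tool([0,0,-1],[-s*.035,s,0])))
P0=np.array([577,181,44])
robot.movep(P0+a*330+[0,0,60],motor_rot(.02,sg))
for k,off in enumerate(([0,0,40],[0,0,-30])):
    robot.servo_line(P0+a*240+off,250)
    im=snap("wrist",f"pics/w{k}.png")
    for n in("motor","cradle"):
        for d in viewer.pinpoint(n,"wrist"): X=w("wrist",d["at"]);print(n,round(d["confidence"],2),X,px("wrist",X))
print(robot.observe()["t"])
E
```

```text
[[ 0.9   0.43 -0.  ]
 [ 0.43 -0.9  -0.  ]
 [-0.    0.   -1.  ]]
cradle ((560.6284790039062, 183.54090881347656), (151.0244598388672, 90.274169921875), 2.7202203273773193) [485.26 136.11] [636.67 230.83]
carton ((499.8587646484375, -153.48670959472656), (224.5946044921875, 286.1326904296875), 3.5664479732513428) [ 382.81 -300.11] [619.31  -9.86]
[[ 526.91  -59.53  120.  ]
 [ 533.07 -250.61  120.  ]
 [ 396.9   -58.18  120.  ]
 [ 398.49 -248.63  120.  ]]
1 [ 0.12  0.52 -0.76  2.27  1.77  0.61 -0.51] [ 0.71  0.5  -0.54  2.08  0.41  0.67  1.49]
-1 [-0.71  0.38  0.2   2.32  1.95  0.23  2.28] [ 0.46  0.44 -0.25  2.1   0.18  0.62 -1.45]Traceback (most recent call last):
  File "<stdin>", line 21, in <module>
cell.IKError: the arm cannot take that pose within its joint ranges
```

```bash
python3 - <<'E'
from h import *
np.set_printoptions(precision=2,suppress=True)
psi=.045;a=np.array([-np.sin(.6)*np.cos(psi),-np.sin(.6)*np.sin(psi),np.cos(.6)]);P0=np.array([578,182,44])
for tl in(.6,.45,.3,.15):
  for sg in(1,-1):
    r=tool([np.sin(tl)*np.cos(psi),np.sin(tl)*np.sin(psi),-np.cos(tl)],[-sg*np.sin(psi),sg*np.cos(psi),0])
    zt=Ro.from_rotvec(r).as_matrix()[:,2]
    row=[]
    for d in(0,20,45,60,80,120,160):
        G=P0+a*(74+d); q=kin.ik(G+zt*19,r); row.append('-' if q is None else np.array(q).round(2).tolist())
    q=kin.ik(P0+a*(74+60)+zt*19+[60,0,120],r); 
    print(tl,sg,['-' if x=='-' else 'ok' for x in row],row[0],row[2],'hi',None if q is None else np.array(q))
E
```

```text
0.6 1 ['ok', 'ok', 'ok', 'ok', 'ok', 'ok', 'ok'] [-0.04, 0.46, -0.56, 2.28, 1.81, 0.49, -0.56] [-0.35, 0.28, -0.23, 2.34, 1.61, 0.34, -0.46] hi [ 0.29  0.19 -0.85  2.1   0.89  0.52  0.41]
0.6 -1 ['ok', 'ok', 'ok', 'ok', 'ok', '-', '-'] [-0.7, 0.39, 0.2, 2.32, 2.04, 0.22, 2.22] [-0.93, 0.28, 0.42, 2.37, 1.67, 0.17, 2.57] hi [ 0.36  0.21 -0.93  2.1   0.93  0.54 -2.76]
0.45 1 ['ok', 'ok', 'ok', 'ok', 'ok', 'ok', 'ok'] [-0.09, 0.43, -0.46, 2.2, 1.25, 0.39, -0.0] [-0.49, 0.27, -0.02, 2.25, 0.78, 0.29, 0.38] hi [ 0.13  0.2  -0.64  2.    0.53  0.63  0.75]
0.45 -1 ['ok', 'ok', 'ok', 'ok', 'ok', 'ok', 'ok'] [-0.68, 0.38, 0.22, 2.23, 0.7, 0.16, -2.68] [-0.4, 0.28, -0.12, 2.25, 0.85, 0.31, -2.81] hi [ 0.03  0.18 -0.54  2.01  0.49  0.62 -2.36]
0.3 1 ['ok', 'ok', 'ok', 'ok', 'ok', 'ok', 'ok'] [-0.3, 0.41, -0.18, 2.11, 0.51, 0.39, 0.72] [-0.08, 0.34, -0.45, 2.13, 0.59, 0.5, 0.63] hi [ 0.35  0.33 -0.92  1.89  0.54  0.84  0.79]
0.3 -1 ['ok', 'ok', 'ok', 'ok', 'ok', 'ok', 'ok'] [-0.29, 0.41, -0.19, 2.11, 0.52, 0.4, -2.43] [-0.18, 0.32, -0.33, 2.14, 0.52, 0.48, -2.44] hi [ 0.25  0.29 -0.79  1.89  0.46  0.82 -2.29]
0.15 1 ['ok', 'ok', 'ok', 'ok', 'ok', 'ok', 'ok'] [0.26, 0.62, -0.85, 1.98, 0.8, 0.75, 0.54] [0.31, 0.53, -0.92, 2.01, 0.72, 0.78, 0.59] hi [ 0.41  0.46 -1.04  1.77  0.54  1.05  0.81]
0.15 -1 ['ok', 'ok', 'ok', 'ok', 'ok', 'ok', 'ok'] [-0.04, 0.49, -0.46, 1.99, 0.47, 0.61, -2.34] [0.05, 0.41, -0.58, 2.02, 0.46, 0.68, -2.35] hi [ 0.28  0.38 -0.83  1.78  0.41  1.   -2.24]
```

```bash
cat >> h.py <<'E'
TL=.45
def tr(psi,tl): return tool([np.sin(tl)*np.cos(psi),np.sin(tl)*np.sin(psi),-np.cos(tl)],[-np.sin(psi),np.cos(psi),0])
def ax(psi): return np.array([-np.sin(.6)*np.cos(psi),-np.sin(.6)*np.sin(psi),np.cos(.6)])
def zt(r): return Ro.from_rotvec(r).as_matrix()[:,2]
E
python3 - <<'E'
from h import *
np.set_printoptions(precision=2,suppress=True)
psi=.045;a=ax(psi);P0=np.array([578,182,44]);r=tr(psi,TL);z=zt(r)
print(robot.observe()["tcp_pos"])
robot.movep(P0+a*134+z*19+[40,0,170],r)
for k,off in enumerate(([20,40,110],[0,-20,60])):
    robot.servo_line(P0+a*134+z*19+off,250)
    im=snap("wrist",f"pics/w{k}.png")
    for n in("motor","cradle"):
        for d in viewer.pinpoint(n,"wrist"): X=w("wrist",d["at"]);print(n,round(d["confidence"],2),X,px("wrist",X))
print(robot.observe()["t"],robot.observe()["joints"])
A=cv2.imread("pics/w0.png");B=cv2.imread("pics/w1.png")
cv2.imwrite("pics/w.png",cv2.resize(np.hstack([A,B]),(800,300)))
E
```

```text
[ 281.88 -585.49  430.19]
motor 0.9 [782.11 170.81  25.59] [281.36 282.21]
motor 0.77 [582.01 184.91  40.74] [288.1  158.73]
cradle 0.88 [491.07 179.36  -0.87] [283.87  48.08]
motor 0.8 [777.6  175.17  25.13] [326.53 320.13]
motor 0.64 [578.43 190.36  42.52] [354.27 206.31]
cradle 0.72 [486.29 181.55  -3.77] [350.85  86.23]
6.0917 [ 0.2   0.18 -0.72  2.19  0.69  0.49  0.56]
```

View pics/w.png

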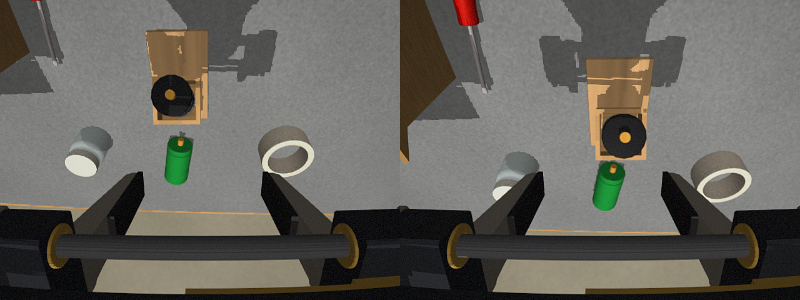

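The left view shows the motor's black cap and brass shaft at (172,95) in the cradle, and the right view shows it at (624,136). The green one lies behind it at (178,160). I'll triangulate the shaft tip from four views.

```bash
python3 - <<'E'
from h import *
from scipy.optimize import least_squares
np.set_printoptions(precision=2,suppress=True)
obs=[]
psi=.045;a=ax(psi);P0=np.array([578,182,44]);r=tr(psi,TL);z=zt(r)
def take(cam):
    i=viewer.camera_info(cam);im=viewer.read_camera(cam)
    g=px(cam,P0+a*104); x0,y0=(g-30).astype(int)
    c=cv2.cvtColor(im[y0:y0+60,x0:x0+60],cv2.COLOR_RGB2HSV).astype(int)
    br=((c[...,1]>120)&(c[...,2]>110)&(c[...,0]<30)).astype(np.uint8)
    n,l,st,ce=cv2.connectedComponentsWithStats(br)
    k=[j for j in range(1,n) if 6<=st[j,4]<350 and min(st[j,0],st[j,1])>0 and st[j,0]+st[j,2]<60 and st[j,1]+st[j,3]<60]
    if not k: print(cam,"none",st.tolist());return
    j=min(k,key=lambda j:np.hypot(*(ce[j]-30)));u=ce[j]+[x0,y0];print(cam,g,u,st[j])
    obs.append((i,u))
take("side");take("top");take("wrist")
robot.servo_line(P0+a*134+z*19+[20,40,110],300);take("wrist")
robot.servo_line(P0+a*134+z*19+[10,0,80],300);take("wrist")
def pr(i,X):
    c=np.array(i["R"])@X+np.array(i["t"]);s=c[:2]/c[2];s=s*(1+i["k1"]*(s@s));K=np.array(i["camera_matrix"]);return K[:2,:2]@s+K[:2,2]
f=least_squares(lambda X:np.concatenate([pr(i,X)-u for i,u in obs]),P0+a*104,loss="soft_l1")
print(f.x,"pred",P0+a*102,f.fun,"origin",f.x-a*102,robot.observe()["t"])
E
```

```text
side [302.17 296.02] [299.84 298.31] [24 29  9  8 51]
top none [[0, 0, 60, 60, 3598], [30, 26, 2, 1, 2]]
wrist [354.73 218.24] [356.84 219.34] [ 24  23  18  18 257]
wrist [268.95 150.  ] [269.34 149.97] [ 24  23  16  17 199]
wrist [327.32 188.85] [333.38 194.06] [ 28  28  18  17 232]
[522.75 181.41 127.19] pred [520.46 179.41 128.18] [ 0.26 -0.87 -0.02 -0.1   0.91  0.66 -0.46 -0.55] origin [580.28 184.    43.  ] 7.075
```

```bash
python3 - <<'E'
from h import *
np.set_printoptions(precision=2,suppress=True)
psi=.045;a=ax(psi);P=np.array([580.3,184,43.5]);r=tr(psi,TL);z=zt(r)
g=P+a*74+z*19
grip(1.0)
robot.servo_line(g+a*70,250,r); robot.servo_line(g,120)
o=robot.observe();print(o["contact_force"],o["grip_width"],o["t"])
grip(0.3,30)
o=robot.observe();print(o["contact_force"],o["grip_width"],o["grip_force"])
robot.servo_line(g+a*15,80); o=robot.observe();print(o["contact_force"],o["grip_width"],o["grip_force"])
robot.servo_line(g+a*60,120)
o=robot.observe();print(o["contact_force"],o["grip_width"],o["grip_force"],o["tcp_pos"],o["joints"],o["t"])
q=o["joints"]
# feasibility of the carry
th=.035
for X in([459,-155,330],[459,-155,70]): print(kin.ik(X,tr(th,-.15)))
E
```

```text
[-0.07  0.39  0.25] 1.0002144976614433 8.4917
[-0.7   0.66  1.02] 0.5278151542517723 29.977047219872475
[ 0.97  0.58 -0.6 ] 0.5274505923977162 29.97358873486519
[-0.2  -0.28 -3.91] 0.5262027683969797 29.97007694095373 [512.88 180.38 136.4 ] [ 0.    0.3  -0.59  2.23  1.02  0.44  0.19] 10.075
[ 0.97  0.29 -0.89  1.71  0.24  1.4   1.63]
[ 0.74  0.58 -0.65  1.97  0.47  0.9   1.42]
```

```bash
python3 - <<'E'
from h import *
np.set_printoptions(precision=2,suppress=True)
th=.035;r=tr(th,-.15)
o=robot.observe();p=o["tcp_pos"]
robot.servo_line([p[0]+20,p[1],300],250)
robot.servo_line([480,60,340],250,r)
robot.servo_line([457,-155,340],300)
o=robot.observe();print(o["grip_width"],o["joints"],o["t"])
s=snap("side");t=snap("top")
for c in("side","top"):
    for n in("carton","motor","left_edge","right_edge","lid_edge"):
        for d in viewer.pinpoint(n,c): X=w(c,d["at"]);print(c,n,round(d["confidence"],2),X)
cv2.imwrite("pics/c1.png",cv2.resize(s[60:300,220:460,::-1],(600,600)))
E
```

```text
0.528945281640444 [ 0.75  0.21 -0.61  1.72  0.15  1.4   1.71] 12.7417
side carton 0.74 [ 459.94 -151.75   -2.85]
side carton 0.65 [698.53   9.96  -3.33]
side carton 0.56 [ 296.29 -371.91    0.89]
side motor 0.96 [777.23 173.14  22.24]
side motor 0.9 [ 454.93 -154.43  282.66]
side left_edge 0.87 [455.49 -14.83 178.02]
side left_edge 0.68 [ 459.38 -154.06  283.15]
side right_edge 0.7 [ 472.91 -277.37  187.31]
side right_edge 0.45 [ 461.38 -151.63   -1.22]
side lid_edge 0.87 [ 573.72 -151.4   252.62]
side lid_edge 0.62 [ 224.56 -368.8   130.8 ]
top carton 0.88 [ 460.39 -156.5    -1.57]
top motor 0.9 [775.36 175.17  21.84]
top motor 0.66 [ 458.87 -149.68  287.48]
top left_edge 0.63 [456.48 -16.02 181.05]
top right_edge 0.71 [ 570.58 -147.12  252.34]
top lid_edge 0.85 [ 570.9  -148.92  252.72]
top lid_edge 0.71 [ 233.19 -370.21  126.11]
```

View pics/c1.png

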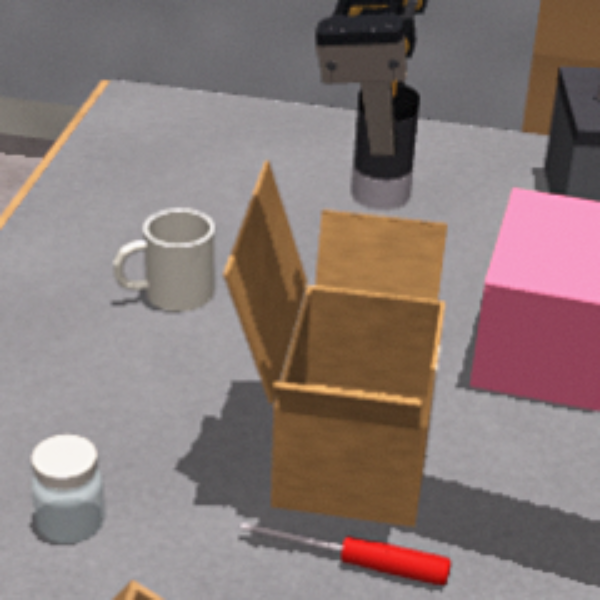

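The motor hangs upright over the carton (crop around (385,150)), with all three flaps open. Lowering now, with force checks.

```bash
python3 - <<'E'
from h import *
np.set_printoptions(precision=2,suppress=True)
robot.servo_line([457,-155,150],250);robot.servo_line([457,-155,67],120)
f0=robot.observe()["contact_force"];zz=67;print(f0)
while zz>54:
    zz-=1.5;robot.servo_line([457,-155,zz],30);f=robot.observe()["contact_force"]
    if f[2]-f0[2]>1.5: break
print(zz,f,robot.observe()["wrist_torque"])
grip(0.62);robot.hold(.15);grip(.8);robot.hold(.2)
o=robot.observe();print(o["contact_force"],o["grip_force"],o["tcp_pos"],o["t"])
robot.servo_line([457,-155,180],120);robot.servo_line([455,-155,330],300)
s=snap("side");print([(d["confidence"],w("side",d["at"])) for d in viewer.pinpoint("motor","side")])
t=snap("top");print([(d["confidence"],w("top",d["at"])) for d in viewer.pinpoint("motor","top")])
wr=snap("wrist")
print([(d["confidence"],w("wrist",d["at"])) for d in viewer.pinpoint("motor","wrist")])
cv2.imwrite("pics/c2.png",np.hstack([cv2.resize(s[100:300,240:440,::-1],(400,400)),cv2.resize(wr[:,:,::-1],(400,400))]))
E
```

```text
[ 0.12 -0.01 -4.22]
58.0 [-0.27  0.59  4.43] [ 0.15  0.11 -0.  ]
[ 0.37 -0.17 -0.25] 0.0 [ 457.   -155.02   58.  ] 17.7083
[(0.6, array([773.43, 176.68,  20.88]))]
[(0.76, array([771.37, 177.28,  23.75])), (0.57, array([ 458.69, -153.  ,    1.13]))]
[(0.59, array([ 460.21, -154.11,    1.28]))]
```

View pics/c2.png

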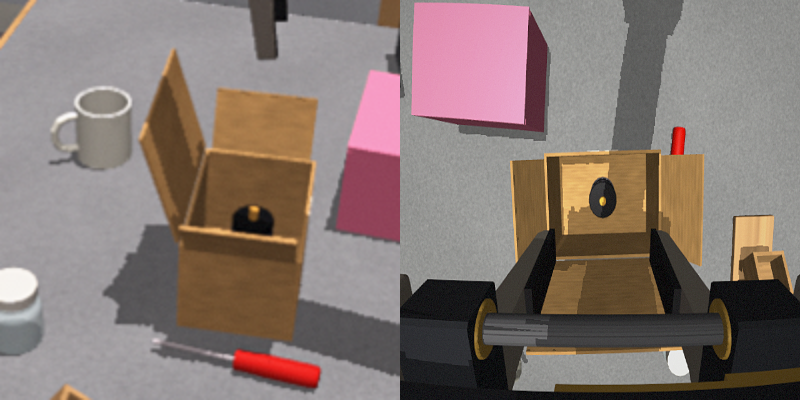

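The motor stands upright inside, cap at (253,215) in the side crop, and the flaps are still open. Next I'll fold the side flaps, checking IK first.

```bash
cat >> h.py <<'E'
C=np.array([460.3,-154.5,0]);TH=.036
def cw(x,y,z): return C+[x*np.cos(TH)-y*np.sin(TH),x*np.sin(TH)+y*np.cos(TH),z]
def path(L,h,hz,t,zc,u0,uc,r1):  # (u,z) of TCP: straight push then arc about the crease down to shut
    pts=[(u0,zc),(uc-h,zc)]
    d=zc-hz;f0=np.arctan2(d,uc);r0=np.hypot(d,uc)
    for k in np.linspace(0,1,8)[1:]:
        f=f0*(1-k);r=r0+(r1-r0)*k
        pts.append((r*np.cos(f)-t*np.sin(f)-h,hz+r*np.sin(f)+t*np.cos(f)+.5))
    return pts
SIDE=path(75,18,120,4,160,-105,20,65); LID=path(135,10,124,4,200,-95,60,110)
E
python3 - <<'E'
from h import *
np.set_printoptions(precision=2,suppress=True)
r=tr(TH,0)
L=[cw(-20,95-u,z) for u,z in SIDE];Rr=[cw(-20,-95+u,z) for u,z in SIDE];D=[cw(67-u,0,z) for u,z in LID]
print([all(kin.ik(p,r) is not None for p in X) for X in(L,Rr,D)])
def run(P,feed):
    robot.servo_line([P[0][0],P[0][1],330],300,r)
    robot.servo_line(P[0],300)
    for k,p in enumerate(P[1:]):
        robot.servo_line(p,feed if k else 150);f=np.array(robot.observe()["contact_force"])
        if np.linalg.norm(f)>15: print("force",k,f);break
    o=robot.observe();print(o["contact_force"],o["tcp_pos"],o["t"])
    robot.servo_line([p[0],p[1],330],300)
grip(0.0,10)
run(L,120);run(Rr,120)
s=snap("side");t=snap("top")
for c in("side","top"):
    for n in("left_edge","right_edge","lid_edge"):
        for d in viewer.pinpoint(n,c): print(c,n,round(d["confidence"],2),w(c,d["at"]))
print(cw(0,20,122),cw(0,-20,122),robot.observe()["t"])
cv2.imwrite("pics/c3.png",np.hstack([cv2.resize(s[100:300,240:440,::-1],(400,400)),cv2.resize(t[170:370,290:490,::-1],(400,400))]))
E
```

```text
[True, True, True]
[0.13 0.6  0.06] [ 438.73 -107.22  124.42] 25.0917
[-0.06  0.86 -0.11] [ 442.11 -203.18  124.52] 30.2333
side left_edge 0.78 [ 460.27 -132.68  116.46]
side right_edge 0.68 [ 466.4  -174.26  121.49]
side lid_edge 0.97 [ 226.56 -367.56  126.25]
side lid_edge 0.64 [ 572.73 -150.62  255.46]
side lid_edge 0.56 [481.53 180.43   0.51]
top left_edge 0.73 [ 461.16 -132.95  120.77]
top left_edge 0.36 [696.58   5.55  -2.65]
top right_edge 0.71 [ 459.61 -177.05  117.3 ]
top lid_edge 0.65 [ 570.28 -149.01  254.22]
[ 459.58 -134.51  122.  ] [ 461.02 -174.49  122.  ] 31.4667
```

View pics/c3.png

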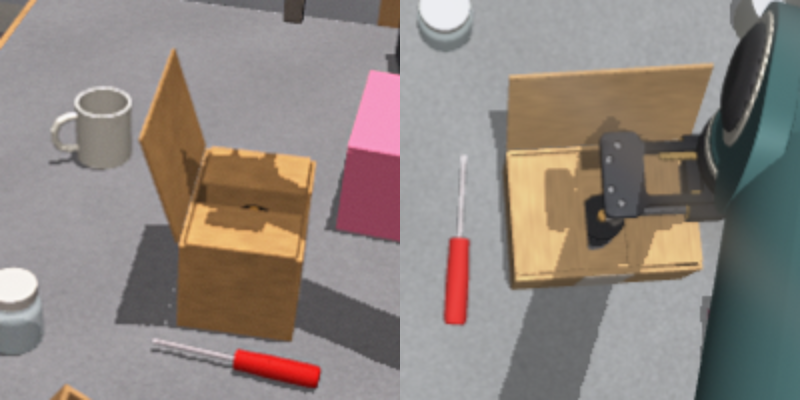

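Both side flaps are down, with their edges meeting the predicted positions, and the lid is still up. Now the lid.

```bash
python3 - <<'E'
from h import *
np.set_printoptions(precision=2,suppress=True)
r=tr(TH,0);D=[cw(67-u,0,z) for u,z in LID]
robot.servo_line([D[0][0],D[0][1],340],300,r);robot.servo_line(D[0],250)
for k,p in enumerate(D[1:]):
    robot.servo_line(p,120);f=np.array(robot.observe()["contact_force"])
    if np.linalg.norm(f)>20: print("force",k,f);break
print(f,robot.observe()["tcp_pos"])
for k in range(4):
    if f[2]>4: break
    p=p-[0,0,1];robot.servo_line(p,30);f=np.array(robot.observe()["contact_force"]);print(f)
robot.servo_line([p[0],p[1],330],250)
s=snap("side")
robot.servo_line([300,-100,420],250);t=snap("top")
for c in("side","top"):
    for d in viewer.pinpoint("lid_edge",c): print(c,round(d["confidence"],2),w(c,d["at"]))
print(cw(-68,0,126),robot.observe()["t"])
cv2.imwrite("pics/c4.png",np.hstack([cv2.resize(s[100:300,240:440,::-1],(400,400)),cv2.resize(t[170:370,290:490,::-1],(400,400))]))
E
```

```text
[ 0.4   0.17 -0.35] [ 427.58 -155.65  128.71]
[-1.51  0.74  6.77]Traceback (most recent call last):
  File "<stdin>", line 14, in <module>
cell.IKError: the arm cannot follow that straight line within its joint ranges
```

```bash
python3 - <<'E'
from h import *
np.set_printoptions(precision=2,suppress=True)
p=robot.observe()["tcp_pos"];print(p)
robot.servo_line([400,-300,330],250)
s=snap("side");print([(round(d["confidence"],2),w("side",d["at"])) for d in viewer.pinpoint("lid_edge","side")])
t=snap("top");print([(round(d["confidence"],2),w("top",d["at"])) for d in viewer.pinpoint("lid_edge","top")])
print(cw(-68,0,126),robot.observe()["t"])
cv2.imwrite("pics/c4.png",np.hstack([cv2.resize(s[100:300,240:440,::-1],(400,400)),cv2.resize(t[170:370,290:490,::-1],(400,400))]))
E
```

```text
[ 426.38 -155.42  328.43]
[(0.88, array([ 226.78, -367.57,  127.25])), (0.79, array([ 391.72, -161.28,  127.28])), (0.44, array([ 459.07, -155.06,    0.67]))]
[(0.83, array([ 233.58, -365.31,  125.78])), (0.6, array([ 394.79, -161.38,  127.37]))]
[ 392.34 -156.95  126.  ] 38.3417
```

View pics/c4.png

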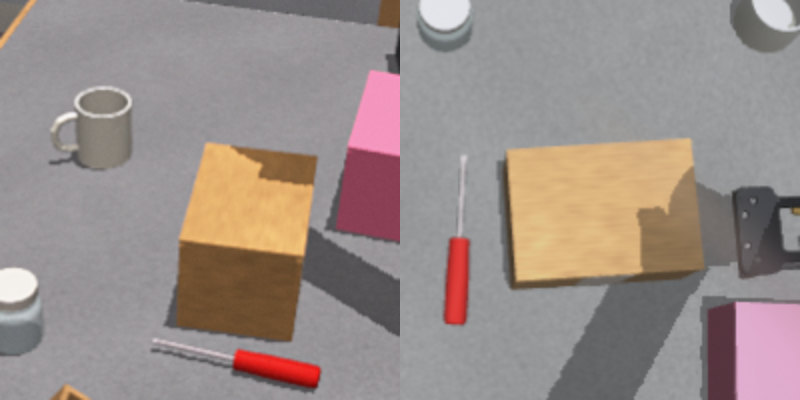

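The carton is shut flat, with the lid edge at z≈127, the bystanders have not moved and the arm is clear, so I'm handing in.

```bash
python3 -c "
from h import *
print(robot.job_done())"
```

```text
the job is handed in; nothing more can be done
None
```

The motor stands upright in the carton, both side flaps and then the lid are folded shut, and the job was handed in at about 38 s of the 72 s allowed; the hand-in returned no verdict.

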